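# Hold a sample tube home in the spring-lift tube reader

### The job

Pull the green-capped sample tube straight up out of the blue rack and push it down into the well of the white tube reader, against the sprung lifter inside, until its collar sits firmly on the black rim, without ramming it. The spring would lift the tube again, so finish while still holding it down there, upright and at rest; leave the other two tubes in the rack and everything else on the bench where it is.

Things in the scene. Friction and masses are not known exactly. Their poses are not given: they have to be found in the camera images.
- green_tube_cap (a point): Centre of the green cap of the sample tube, on its axis. One rigid piece, upright, 119 mm tall, 60 g: amber glass 16 mm in diameter, 70 mm long, foot rounded; above it a green collar, 36 mm in diameter, 5 mm thick; then a round green cap to grip, 22 mm in diameter, 44 mm tall. The point is 22 mm below the cap's top, 27 mm above the collar's underside, 97 mm above the foot. z runs up the tube.
- orange_tube_cap (a point): The same point on an identical tube with orange collar and cap. It stays in the rack.
- white_tube_cap (a point): The same point on an identical tube with white collar and cap. It stays in the rack.
- tube_rack: Fixed blue rack, 60 mm (its x) by 230 mm (its y), 85 mm high; origin at the centre of its underside. Three 19 mm holes in its top plate in a row along its y, 70 mm apart, the middle one central; in each a tube hangs by its collar, its foot 70 mm below the plate's top. Which tube is where varies. Fingers have room at each cap on the rack's +x and -x sides.
- reader: Fixed white tube reader (photometer) with a blue stripe, 170 mm (its x) by 220 mm (its y), 85 mm high, a dark display on top on its -y, +x part and small keys beside it towards -x; origin at the centre of its underside. The sample well lies 30 mm towards its -x and 50 mm towards its +y.
- well_rim: Square black rim plate of the sample well, 56 by 56 mm, 10 mm thick, on the reader's housing, its top face 95 mm above the table; origin at the centre of its underside. Round hole 20 mm in diameter with a 4 mm chamfer. The top face is the hard stop on which the tube's 36 mm collar lands.
- well_mouth (a point): Centre of the well's mouth, on the top face of the black rim, 95 mm above the table; z points up out of the well. A tube goes straight down into it. With the tube fully home the cap centre is 27 mm above this point.
- lifter (a joint): Travel (m) of the white sprung plunger in the well, 15 mm in diameter, pushing the tube up again. 0: up, its top 40 mm below the mouth, so it meets the tube's foot while the collar is still 30 mm above the rim. Grows as pressed, 0.030 with the collar on the rim. Pushes with 3 N at 0, rising evenly to 7.5 N at 0.030; no latch.
- beaker: Loose empty glass beaker, 72 mm across, 95 mm tall, on the bench. Bystander; origin at the centre of its underside.
- amber_bottle: Loose amber bottle with black cap, 68 mm across, about 150 mm tall. Bystander; origin at the centre of its underside.
- white_bottle: Loose white plastic bottle with green cap, 72 mm across, about 160 mm tall. Bystander; origin at the centre of its underside.
- sample_jar: Loose small glass jar with blue cap, 60 mm across, about 70 mm tall. Bystander; origin at the centre of its underside.
- petri_dish: Loose clear dish, 90 mm across, 15 mm tall, lying flat at the back of the bench. Bystander; origin at the centre of its underside.

How it is judged:
By the outcome, as a careful person would: the job done as asked, in the order asked, and still so for the second after the job is handed in, while the arm keeps its last pose, push and grip.
It also fails if it takes over 48 s, if anything falls off the work surface, if the arm or the gripper's body presses on something with over 40 N, if the wrist force passes 120 N, or if a joint passes its speed limit or range.

### The arm

A 6-joint arm with a two-finger parallel gripper is mounted at the origin on the work surface. World frame = base frame: x ahead of the robot, y to its left, z up, the work surface at z = 0. Lengths are in m, angles in rad, forces in N, time in s.
With the tool pointing down it reaches from about 0.375 to 0.975 m from the base axis. Payload 3.8 kg.
Tool frame: the origin (TCP) lies midway between the tips of the shut fingers; the grasp point (between the pads) lies 19 mm behind it; z points along the fingers, y is the line along which they close (so a half turn about z gives the same grasp; the last joint's range is limited). The gripper opens to 85 mm and grips with 20 to 120 N. Pads are 22 mm wide; open, the fingers measure 114 mm over their backs; the gripper's body (76 mm by 85 mm) begins 54 mm behind the grasp point. The pads swing forward as they close: fully open they stand 13 mm farther back than shut.
Start: joints at [-1.357, 0.264, 1.604, -0, 1.274, -0.037], TCP at [0.168, -0.654, 0.231] pointing down, gripper open.
Joint ranges: [-2.63, 2.63], [-0.94, 2.18], [0.31, 2.57], [-1.31, 4.45], [0, 2.66], [-2.55, 2.55]. Speed limits (rad/s): [2.57, 2.57, 3.14, 3.14, 3.14, 3.14].

### API

Orientations are given as a rotation vector (axis times angle).
In Python, from workcell import bot gives the robot as it stands.
- The arm moves only by the tool servo_tool, never from a script. Its argument "series" is a list of rows, each a list of 7 numbers: the shift along the world's x, y, z in units of 0.15 m (1.0 is 0.15 m), then the turn, a rotation vector about the world's x, y, z in units of 180 degrees (1.0 is 180 degrees), then the closure, from 0 (fully open) to 1 (shut). A call has 1 to 20 rows; each row is the pose to reach, as a shift and turn from the pose commanded when the call began, turning the shorter way round; what a row does not reach only later rows make up. A row lasts 1/10 s, in which the tool goes at most 50 mm and 8.59 degrees, less where a joint would pass 70% of its speed; a pose out of reach is approached as far as the arm can. A call with a number of a shift or a turn outside -1 to 1 is refused whole. A call with a gripper value outside its range is refused whole. The fingers move at their own pace and stop on an object; "newtons" is the grip in N (left out, the last holds). Time passes only in rows, so rows that repeat a pose let the fingers close. It gives the time, the measured TCP pose, the force, the opening and the grip force at its end, in the units of the state.
- bot.read_state(): the state, without advancing time (a new reading comes with each control period).
- bot.read_camera(name): name is "side" or "top" or "wrist"; returns the picture (420x560x3 uint8, red, green, blue); there is no depth.
- bot.camera_info(name): a dict with "vertical_fov" (degrees; the focal length in pixels is half the picture's height over the tangent of half this angle, whatever the lens; pixels are square), "cx", "cy" (the principal point, pixels), "dist" ([k1, k2, p1, p2, k3] as OpenCV has them; the pictures are not rectified), "R" (3x3) and "t" (3): a world point X has camera coordinates R X + t. Camera axes: x right, y down, z forward; pixel columns grow to the right and rows downward; lengths in m; the calibration is good to about 2 mm. A picture is of the moment at which its call begins: read the wrist's pose just before it. camera_info takes no time and is no camera call; for the wrist camera it gives the pose at the moment of the call.
- bot.finish_job(): hands the job in; it is judged then, once.
Trained networks look in the newest picture that a camera, given by its name, has taken for a name from the list of things; names that differ only in an ending like _2 or _b are one class to them, and where a whole thing is asked for, a point or a joint stands for the part that bears it (a point fixed in the world has none). Each returns a list of dicts, best first, with "score" (0 to 1); they miss things now and then, are a little off and sometimes report something else, mostly with a low value. They report only what shows in the picture. A call takes as long as a camera call.
- bot.recognise(target, camera): "box" ([left, top, right, bottom] as shares, 0 to 1, of the picture: columns of its width, rows of its height, round what is visible of it).
- bot.trace(target, camera): "mask" (420x560 bool, what is visible of it) and "box" ([left, top, right, bottom] as shares, 0 to 1, of the picture: columns of its width, rows of its height, round what is visible of it).
- bot.mark_of(target, camera): "at" ([row, column] as shares, 0 to 1, of the picture: columns of its width, rows of its height: a listed point, or the origin of a listed thing).
The state is a dict: "time": time; "q": joint angles; "joint_vel": joint speeds; "joint_torque": joint torques, N m; "tool_pos": TCP position; "tcp_rot": TCP orientation; "wrist_force": force on the tool from outside, world axes, zero at the start; "torque": the same for the moment, N m; "width": opening from 0.0 (shut) to 1.0 (fully open); "grip_force": force on a finger pad.
Only numpy, scipy, OpenCV 4.12 (cv2) and the standard library are available. Lean on these libraries where they do the work, as an engineer would, in place of code of your own. Each camera call takes 0.05 s, during which the arm holds its last target. There are 200 camera calls.

## Working session

There is one attempt and no reset: what is moved stays moved. The work goes in short steps, Python scripts to look and compute and a tool call to move; the robot and the scene stay as the last step left them, time stands still between calls to the robot, and variables do not carry over. Pictures are saved under pics/ and viewed, at most 10 in all, crops included, and the job is handed in when it is done.

Besides the shell and the picture viewer there is one more tool, called by a JSON object that holds its "fn" and its "kwargs", one argument or row to a line. servo_tool: Moves the arm, as the interface text tells. Shifts and turns lie within -1 to 1; 1 stands for 0.15 m of shift or 180 degrees of turn. Its arguments: {"type":"object","properties":{"series":{"type":"array","items":{"type":"array","items":{"type":"number"}}},"newtons":{"type":"number"}},"required":["series"]}

```bash
mkdir -p pics
cat > h.py <<'E'
import numpy as np, cv2
from workcell import bot
def cam(n):
    i=bot.camera_info(n); f=210/np.tan(np.radians(i["vertical_fov"])/2)
    return np.array([[f,0,i["cx"]],[0,f,i["cy"]],[0,0,1]]),np.array(i["dist"],float),np.array(i["R"]),np.array(i["t"])
def ray(n,row,col,c=None):
    K,d,R,t=c or cam(n)
    u=cv2.undistortPointsIter(np.array([[[col,row]]],float),K,d,None,None,(3,50,1e-9)).ravel() if hasattr(cv2,'undistortPointsIter') else cv2.undistortPoints(np.array([[[col,row]]],float),K,d).ravel()
    return -R.T@t, R.T@np.array([u[0],u[1],1])
def at_z(n,row,col,z,c=None):
    o,v=ray(n,row,col,c); return o+v*(z-o[2])/v[2]
def proj(n,X,c=None):
    K,d,R,t=c or cam(n)
    return cv2.projectPoints(np.array([X],float),cv2.Rodrigues(R)[0],t,K,d)[0].ravel()
def tri(rays):
    A=np.zeros((3,3));b=np.zeros(3)
    for o,v in rays:
        v=v/np.linalg.norm(v);P=np.eye(3)-np.outer(v,v);A+=P;b+=P@o
    return np.linalg.solve(A,b)
E
python3 - <<'E'
from h import *
ims=[bot.read_camera(n) for n in("top","side")]
for n,i in zip(("top","side"),ims): cv2.imwrite(f"pics/{n}0.png",i[...,::-1])
for n in("top","side"):
    c=cam(n); print(n,"cam at",(-c[2].T@c[3]).round(3))
    for t in("green_tube_cap","orange_tube_cap","white_tube_cap","well_mouth","tube_rack","reader"):
        for r in bot.mark_of(t,n)[:2]:
            a=r["at"]; z={"well_mouth":.095,"tube_rack":0,"reader":0}.get(t,.112)
            print(t,round(r["score"],2),np.round([a[0]*420,a[1]*560],1),at_z(n,a[0]*420,a[1]*560,z,c).round(4))
s=bot.read_state();print(s["time"],s["tool_pos"],s["tcp_rot"],s["wrist_force"])
E
```

```text
top cam at [3.650e-01 1.000e-03 1.315e+00]
green_tube_cap 0.53 [208.7 404.7] [ 0.5954 -0.3144  0.112 ]
orange_tube_cap 0.57 [211.  376.9] [ 0.5915 -0.2387  0.112 ]
white_tube_cap 0.31 [161.1 282.7] [0.7395 0.0104 0.112 ]
well_mouth 0.74 [225.2 184.9] [0.5721 0.2831 0.095 ]
tube_rack 0.8 [214.4 373.6] [ 0.6027 -0.2506  0.    ]
reader 0.56 [217.  207.7] [0.6106 0.2374 0.    ]
reader 0.38 [219.3 130.3] [0.6111 0.4702 0.    ]
side cam at [ 0.324 -0.898  1.04 ]
green_tube_cap 0.73 [273.3 312.3] [ 0.5896 -0.3068  0.112 ]
orange_tube_cap 0.75 [254.1 303.2] [ 0.5893 -0.2397  0.112 ]
orange_tube_cap 0.25 [277.9 306. ] [ 0.5687 -0.3148  0.112 ]
white_tube_cap 0.63 [234.5 297.5] [ 0.5986 -0.1688  0.112 ]
well_mouth 0.72 [147.  246.6] [0.5725 0.2909 0.095 ]
well_mouth 0.52 [358.4 283.9] [ 0.4466 -0.4931  0.095 ]
tube_rack 0.92 [276.7 306.4] [ 0.6008 -0.2409  0.    ]
reader 0.97 [174.3 262.4] [0.6095 0.2338 0.    ]
reader 0.36 [144.8 205.5] [0.4461 0.4808 0.    ]
0.7 [ 0.16752418 -0.65389025  0.2313387 ] [3.11685592e+00 3.92919364e-01 6.87150758e-06] [-0.0989489   0.02390148 -0.4741279 ]
```

View pics/top0.png

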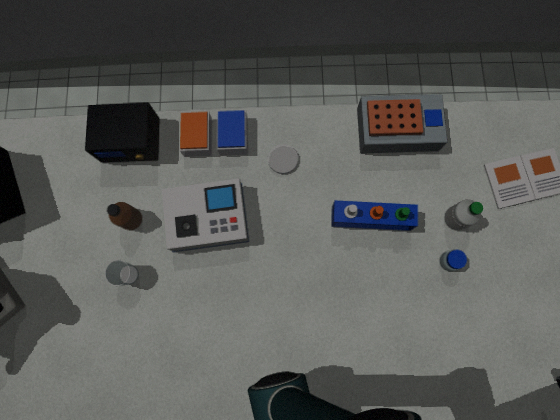

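View pics/side0.png

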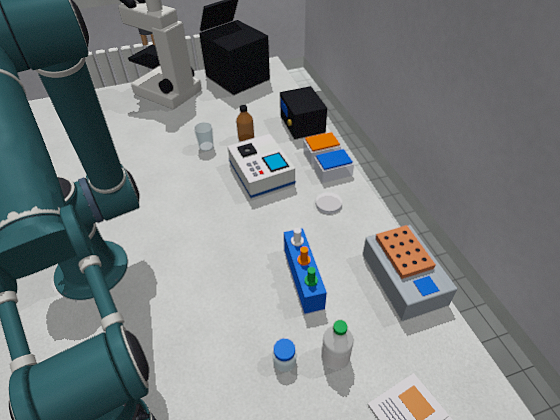

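The top view shows the rack at (375,214), with caps white (351,211), orange (377,213) and green (404,214). The reader is at (205,215) and its black well rim at (186,226). The side view agrees, with green nearest the camera at (311,275), and the path to the rack is clear at height.

{"fn": "servo_tool", "kwargs": {
  "series": [
    [0.3,0.3,0.25,0,0,0.05,0],
    [0.6,0.6,0.46,0,0,0.1,0],
    [0.9,0.9,0.46,0,0,0.15,0],
    [1,1,0.46,0,0,0.2,0],
    [1,1,0.46,0,0,0.2,0]
  ]
}}

```text
time: 1.2
tool_pos: [0.32, -0.5016, 0.3019]
tcp_rot: [2.837, 1.344, 0.002]
wrist_force: [-0.8, 0.5, 0.1]
width: 0.999
grip_force: 0.0
```

{"fn": "servo_tool", "kwargs": {
  "series": [
    [0.3,0.3,0,0,0,0.05,0],
    [0.6,0.6,0,0,0,0.1,0],
    [0.9,0.9,0,0,0,0.15,0],
    [1,1,0,0,0,0.2,0],
    [1,1,0,0,0,0.2,0]
  ]
}}

```text
time: 1.7
tool_pos: [0.4705, -0.3502, 0.3005]
tcp_rot: [2.282, 2.159, 0.003]
wrist_force: [-0.3, -0.9, -0.2]
width: 1.002
grip_force: 0.0
```

{"fn": "servo_tool", "kwargs": {
  "series": [
    [0.3,0.2,0,0,0,0,0],
    [0.6,0.3,0,0,0,0,0],
    [0.7,0.3,0,0,0,0,0],
    [0.7,0.3,0,0,0,0,0],
    [0.7,0.3,0,0,0,0,0]
  ]
}}

```text
time: 2.2
tool_pos: [0.572, -0.3092, 0.2999]
tcp_rot: [-2.29, -2.149, 0.002]
wrist_force: [-0.2, -0.0, 0.6]
width: 1.003
grip_force: 0.0
```

Run:
```python
from h import *
c=cam("wrist"); im=bot.read_camera("wrist"); cv2.imwrite("pics/w1.png",im[...,::-1])
print("cam",(-c[2].T@c[3]).round(3), c[2].round(2).tolist())
for t in("green_tube_cap","orange_tube_cap","white_tube_cap","tube_rack"):
    for r in bot.mark_of(t,"wrist")[:2]:
        a=r["at"]; z=0 if t=="tube_rack" else .112
        print(t,round(r["score"],2),np.round([a[0]*420,a[1]*560],1),at_z("wrist",a[0]*420,a[1]*560,z,c).round(4))
s=bot.read_state();print(s["time"],s["tool_pos"],s["tcp_rot"],s["wrist_force"],s["q"],s["width"])
```

```text
cam [ 0.576 -0.24   0.442] [[1.0, -0.06, -0.0], [-0.06, -0.96, 0.27], [-0.02, -0.27, -0.96]]
green_tube_cap 0.73 [184.1 298.8] [ 0.5829 -0.3073  0.112 ]
white_tube_cap 0.56 [ 24.8 305.5] [ 0.5962 -0.1708  0.112 ]
tube_rack 0.79 [106.6 302.3] [ 0.5944 -0.2363  0.    ]
tube_rack 0.48 [281.3 213.9] [ 0.4611 -0.4584  0.    ]
2.45 [ 0.57146612 -0.30964358  0.30061494] [ 2.29225678e+00  2.14787080e+00 -1.79076232e-04] [-0.51865936 -0.89046604  0.44209517] [-5.34774694e-01  1.83418011e-01  1.57484197e+00 -1.93543939e-04
  1.38308726e+00 -4.69724647e-01] 1.0026353212567758
```

View pics/w1.png

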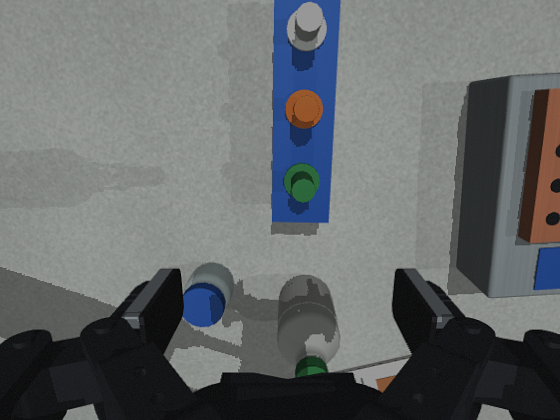

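The wrist view shows the green collar at about pixel (301,182), with orange at (303,110) and white at (307,28). The fingers open along x, and both sides of the green cap are free. I'll fit the silhouette to get a precise position.

```bash
cat >> h.py <<'E'
from scipy.optimize import minimize
def sil(c,x,y,zc):
    # zc: height of collar underside
    K,d,R,t=c; m=np.zeros((420,560),np.uint8); th=np.linspace(0,2*np.pi,40)
    for r,z0,z1 in((.018,zc,zc+.005),(.011,zc+.005,zc+.049)):
        P=np.array([[x+r*np.cos(a),y+r*np.sin(a),z] for z in(z0,z1) for a in th])
        q=cv2.projectPoints(P,cv2.Rodrigues(R)[0],t,K,d)[0].reshape(-1,2)
        cv2.fillConvexPoly(m,cv2.convexHull((q*16).round().astype(np.int32)),255,cv2.LINE_AA,4)
    return m/255.
def fit(c,mask,x,y,zc=.085):
    M=mask.astype(float)
    f=lambda p:np.abs(sil(c,p[0],p[1],zc)-M).sum()
    r=minimize(f,[x,y],method="Nelder-Mead",options=dict(initial_simplex=[[x,y],[x+.006,y],[x,y+.006]],xatol=1e-5))
    return r.x,r.fun,M.sum()
def cmask(im,name,rc):
    h=cv2.cvtColor(im,cv2.COLOR_RGB2HSV); lo,hi={"g":((50,90,30),(85,255,255)),"o":((5,130,60),(20,255,255))}[name]
    n,l=cv2.connectedComponents(cv2.inRange(h,np.array(lo),np.array(hi)))
    k=l[int(rc[0])-2:int(rc[0])+3,int(rc[1])-2:int(rc[1])+3]; k=np.bincount(k[k>0]).argmax(); return l==k
E
python3 - <<'E'
from h import *
c=cam("wrist"); im=cv2.imread("pics/w1.png")[...,::-1].copy()
g=fit(c,cmask(im,"g",(188,303)),.588,-.307); o=fit(c,cmask(im,"o",(108,303)),.589,-.238); print(g,o)
d=o[0]-g[0]; print("spacing",np.hypot(*d),"yaw deg",np.degrees(np.arctan2(-d[0],d[1])))
for n,rc in(("top",(214,404)),("side",(275,311))):
    cc=cam(n); print(n,fit(cc,cmask(cv2.imread(f"pics/{n}0.png")[...,::-1].copy(),"g",rc),.588,-.307))
E
```

```text
(array([ 0.58563204, -0.30905603]), np.float64(117.28235294117647), np.float64(1043.0)) (array([ 0.59185446, -0.23995115]), np.float64(110.42745098039215), np.float64(1116.0))
spacing 0.06938445386296979 yaw deg -5.145211792911722
top (array([ 0.5844805 , -0.31064729]), np.float64(69.1843137254902), np.float64(119.0))
side (array([ 0.58317347, -0.31001247]), np.float64(59.72941176470589), np.float64(171.0))
```

{"fn": "servo_tool", "kwargs": {
  "series": [
    [0.083,-0.007,-0.25,0,0,0,0],
    [0.083,-0.007,-0.5,0,0,0,0],
    [0.083,-0.007,-0.75,0,0,0,0],
    [0.083,-0.007,-1,0,0,0,0],
    [0.083,-0.007,-1,0,0,0,0]
  ]
}}

```text
time: 2.95
tool_pos: [0.58, -0.3079, 0.1435]
tcp_rot: [-2.283, -2.141, 0.006]
wrist_force: [0.3, 0.6, -1.1]
width: 1.0
grip_force: 0.0
```

{"fn": "servo_tool", "kwargs": {
  "series": [
    [0,0,-0.12,0,0,0,0],
    [0,0,-0.24,0,0,0,0],
    [0,0,-0.35,0,0,0,0],
    [0,0,-0.35,0,0,0,0.4],
    [0,0,-0.35,0,0,0,0.6],
    [0,0,-0.35,0,0,0,1],
    [0,0,-0.35,0,0,0,1],
    [0,0,-0.35,0,0,0,1],
    [0,0,-0.35,0,0,0,1],
    [0,0,-0.35,0,0,0,1],
    [0,0,-0.35,0,0,0,1],
    [0,0,-0.35,0,0,0,1]
  ],
  "newtons": 60
}}

```text
time: 4.15
tool_pos: [0.586, -0.3105, 0.0993]
tcp_rot: [2.289, 2.148, 0.001]
wrist_force: [-0.4, -0.3, 5.8]
width: 0.237
grip_force: 58.6
```

{"fn": "servo_tool", "kwargs": {
  "series": [
    [0,0,0.05,0,0,0,1],
    [0,0,0.15,0,0,0,1],
    [0,0,0.3,0,0,0,1],
    [0,0,0.45,0,0,0,1],
    [0,0,0.6,0,0,0,1],
    [0,0,0.8,0,0,0,1],
    [0,0,1,0,0,0,1],
    [0,0,1,0,0,0,1],
    [0,0,1,0,0,0,1]
  ]
}}

```text
time: 5.05
tool_pos: [0.5852, -0.3101, 0.2495]
tcp_rot: [2.289, 2.149, 0.001]
wrist_force: [-0.4, 0.5, -1.7]
width: 0.242
grip_force: 59.4
```

{"fn": "servo_tool", "kwargs": {
  "series": [
    [0,0.15,0,0,0,0,1],
    [0,0.35,0,0,0,0,1],
    [0,0.55,0,0,0,0,1],
    [0,0.75,0,0,0,0,1],
    [0,0.9,0,0,0,0,1],
    [0,1,0,0,0,0,1]
  ]
}}

```text
time: 5.65
tool_pos: [0.5835, -0.1568, 0.2457]
tcp_rot: [-2.286, -2.149, 0.002]
wrist_force: [-0.7, -0.7, -0.5]
width: 0.243
grip_force: 59.4
```

{"fn": "servo_tool", "kwargs": {
  "series": [
    [0,0.15,0,0,0,0,1],
    [0,0.35,0,0,0,0,1],
    [0,0.55,0,0,0,0,1],
    [0,0.75,0,0,0,0,1],
    [0,0.9,0,0,0,0,1],
    [0,1,0,0,0,0,1]
  ]
}}

```text
time: 6.25
tool_pos: [0.5839, -0.008, 0.2466]
tcp_rot: [-2.288, -2.15, 0.002]
wrist_force: [-0.0, -0.5, -0.5]
width: 0.241
grip_force: 59.4
```

{"fn": "servo_tool", "kwargs": {
  "series": [
    [0,0.15,0,0,0,0,1],
    [0,0.35,0,0,0,0,1],
    [0,0.55,0,0,0,0,1],
    [0,0.75,0,0,0,0,1],
    [0,0.9,0,0,0,0,1],
    [0,1,0,0,0,0,1],
    [0,1,0,0,0,0,1],
    [0,1,0,0,0,0,1],
    [0,1,0,0,0,0,1]
  ]
}}

```text
time: 7.15
tool_pos: [0.585, 0.139, 0.2476]
tcp_rot: [2.292, 2.149, -0.001]
wrist_force: [0.3, -0.3, -0.2]
width: 0.242
grip_force: 59.4
```

Run:
```python
from h import *
ims={}
for n in("wrist","top","side"):
    ims[n]=bot.read_camera(n); cv2.imwrite(f"pics/{n}2.png",ims[n][...,::-1])
    c=cam(n)
    for t,z in(("well_mouth",.095),("well_rim",.085),("green_tube_cap",.261)):
        for r in bot.mark_of(t,n)[:1]:
            a=r["at"]; print(n,t,round(r["score"],2),np.round([a[0]*420,a[1]*560],1),at_z(n,a[0]*420,a[1]*560,z,c).round(4))
s=bot.read_state();print(s["time"],s["tool_pos"],s["tcp_rot"],s["wrist_force"],s["q"],s["width"],s["grip_force"])
```

```text
wrist well_mouth 0.67 [  7.1 256.8] [0.5718 0.2844 0.095 ]
wrist well_rim 0.83 [ 14.1 259.9] [0.5731 0.2819 0.085 ]
wrist green_tube_cap 0.82 [284.6 285.5] [0.5843 0.1414 0.261 ]
top well_mouth 0.53 [226.1 187. ] [0.5695 0.2774 0.095 ]
top well_rim 0.66 [227.6 186.7] [0.5669 0.2804 0.085 ]
side well_mouth 0.72 [147.4 245.8] [0.569  0.2896 0.095 ]
side well_rim 0.57 [152.4 246.4] [0.5661 0.2735 0.085 ]
side green_tube_cap 0.52 [132.1 261. ] [0.5903 0.1383 0.261 ]
7.75 [0.58494959 0.14005318 0.24777384] [-2.29069176e+00 -2.14993376e+00  1.42234222e-05] [-0.53586651 -1.14086017 -0.89205684] [1.93587675e-01 1.16099203e-01 1.74770816e+00 1.19447048e-05
 1.27780315e+00 2.56958579e-01] 0.24238054076317914 59.38856363296509
```

View pics/wrist2.png

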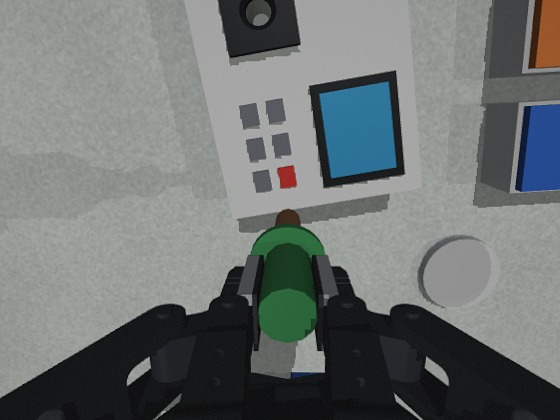

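The wrist view shows the tube held upright between the pads, with its foot at (288,212) and collar at (287,255). The well hole is at (258,11), at the edge of the picture. I'll move closer for a more precise measurement.

{"fn": "servo_tool", "kwargs": {
  "series": [
    [-0.04,0.15,0,0,0,0,1],
    [-0.08,0.35,0,0,0,0,1],
    [-0.1,0.5,0,0,0,0,1],
    [-0.1,0.5,0,0,0,0,1],
    [-0.1,0.5,0,0,0,0,1],
    [-0.1,0.5,0,0,0,0,1]
  ]
}}

```text
time: 8.35
tool_pos: [0.57, 0.2145, 0.2477]
tcp_rot: [2.291, 2.15, -0.001]
wrist_force: [0.4, -0.2, -0.6]
width: 0.24
grip_force: 59.4
```

Run:
```python
from h import *
s=bot.read_state(); c=cam("wrist"); im=bot.read_camera("wrist"); cv2.imwrite("pics/w3.png",im[...,::-1])
r=bot.mark_of("well_mouth","wrist")[0]["at"]; p=(r[0]*420,r[1]*560); print("mark",p,at_z("wrist",*p,.095,c))
# dark rim outer square (top face z=.095): 
t=bot.trace("well_rim","wrist")[0]; m=t["mask"]; print("box",np.round(np.array(t["box"])*[560,420,560,420]),m.sum())
rect=cv2.minAreaRect(np.argwhere(m)[:,::-1].astype(np.float32)); print(rect)
# rectify rim plane z=.095 around the mark, 0.25 mm/px, world x right, y up
w=at_z("wrist",*p,.095,c)[:2]; N=200
gx,gy=np.meshgrid(np.linspace(-.04,.04,N),np.linspace(.04,-.04,N))
P=np.stack([gx+w[0],gy+w[1],np.full_like(gx,.095)],-1).reshape(-1,3)
q=cv2.projectPoints(P,cv2.Rodrigues(c[2])[0],c[3],c[0],c[1])[0].reshape(N,N,2).astype(np.float32)
o=cv2.remap(im,q[...,0],q[...,1],cv2.INTER_LINEAR); o=cv2.resize(o,(560,560)); b=cv2.resize(im,(560,420))
cv2.imwrite("pics/rect3.png",o[...,::-1])
print(w,s["tool_pos"],s["tcp_rot"],s["time"])
```

```text
mark (110.20800000000001, 284.592) [0.57243442 0.2843669  0.095     ]
box [245.  68. 327. 151.] 4505
((284.5662841796875, 111.36807250976562), (72.41620635986328, 71.17613983154297), 79.79602813720703)
[0.57243442 0.2843669 ] [0.57002719 0.21448025 0.24769194] [ 2.29061620e+00  2.14955266e+00 -7.06271169e-04] 8.35
```

View pics/rect3.png

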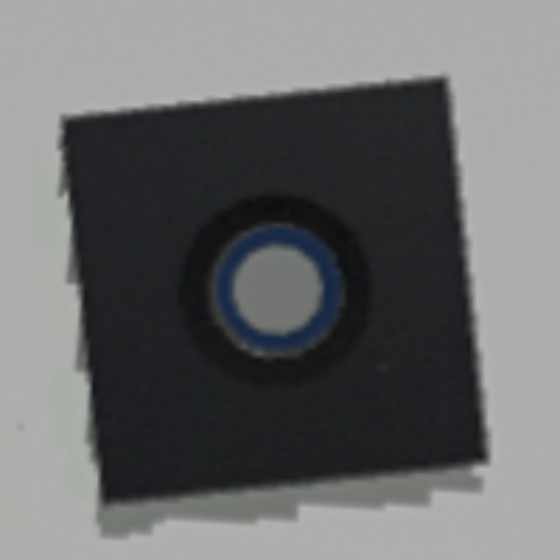

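View pics/w3.png

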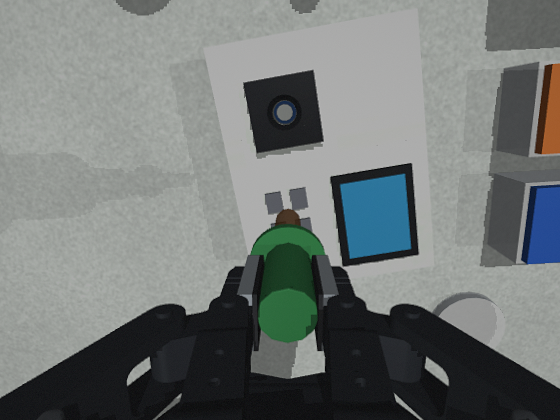

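In the rectified rim view (1 px = 0.143 mm), the hole centre is at (276,290). That is 0.6 mm in -x and 1.3 mm in -y from the mark, so the well is at about (0.5717, 0.2832). The wrist view shows the foot at (288,212). I'll check the tube's offset in the hand with the same camera.

Run:
```python
from h import *
c=cam("wrist"); im=cv2.imread("pics/w3.png")[...,::-1].copy(); T=np.array([.57003,.21448,.24769])
M=cmask(im,"g",(290,287)); M[253:]=0; zc=T[2]-.0143
def f(p):
    s=sil(c,p[0],p[1],p[2] if len(p)>2 else zc); s[253:]=0; return np.abs(s-M).sum()
for x0 in([T[0],T[1]],[T[0],T[1],zc]):
    d=len(x0); r=minimize(f,x0,method="Nelder-Mead",options=dict(initial_simplex=[x0]+[np.array(x0)+.004*np.eye(d)[i] for i in range(d)],xatol=1e-5,maxiter=500)); print((r.x-np.append(T[:2],zc)[:d])*1000,r.fun,M.sum())
p=r.x
# glass mask: silhouettes of foot above row 225, predicted for offset of the foot from TCP
h=cv2.cvtColor(im,cv2.COLOR_RGB2HSV); G=((h[...,0]<15)&(h[...,1]>70)); G[:195]=0;G[232:]=0;G[:,:265]=0;G[:,312:]=0
y,x=np.nonzero(G); print("foot px rows",y.min(),y.max(),"cols",x.min(),x.max(),"n",len(x))
for dx,dy in((0,0),(0,.002),(.002,0)):
    th=np.linspace(0,2*np.pi,24); pts=[]
    for k in np.linspace(0,np.pi/2,7): pts+=[[T[0]+dx+.008*np.cos(k)*np.cos(a),T[1]+dy+.008*np.cos(k)*np.sin(a),zc-.070+.008-.008*np.sin(k)] for a in th]
    q=cv2.projectPoints(np.array(pts),cv2.Rodrigues(c[2])[0],c[3],c[0],c[1])[0].reshape(-1,2); print(dx,dy,q.min(0).round(1),q.max(0).round(1))
```

```text
[0.07408363 0.58378301] 49.345098039215685 1584
[ 0.10909485  0.4470443  -0.30168745] 47.05098039215686 1584
foot px rows 209 224 cols 275 299 n 259
0 0 [274.8 209.9] [299.5 233.9]
0 0.002 [274.5 206.9] [299.3 231. ]
0.002 0 [277.8 209.7] [302.6 233.7]
```

The tube sits within 0.6 mm of the tool axis and is upright. The target TCP is (0.5716, 0.2827), with the collar expected to land at z of about 0.109.

{"fn": "servo_tool", "kwargs": {
  "series": [
    [0.005,0.15,0,0,0,0,1],
    [0.011,0.35,0,0,0,0,1],
    [0.011,0.451,0,0,0,0,1],
    [0.011,0.451,-0.1,0,0,0,1],
    [0.011,0.451,-0.25,0,0,0,1],
    [0.011,0.451,-0.4,0,0,0,1],
    [0.011,0.451,-0.4,0,0,0,1],
    [0.011,0.451,-0.4,0,0,0,1],
    [0.011,0.451,-0.4,0,0,0,1]
  ]
}}

```text
time: 9.4
tool_pos: [0.5724, 0.2824, 0.1889]
tcp_rot: [2.291, 2.149, 0.002]
wrist_force: [0.5, 0.5, -0.5]
width: 0.236
grip_force: 59.4
```

Run:
```python
from h import *
im=bot.read_camera("wrist"); cv2.imwrite("pics/w4.png",cv2.resize(im[20:300,140:430],None,fx=2,fy=2)[...,::-1])
s=bot.read_state(); print(s["time"],s["tool_pos"],s["tcp_rot"],s["wrist_force"])
```

```text
9.45 [0.57263085 0.28264859 0.18937367] [2.29037755 2.14883248 0.00359391] [ 0.35693924  0.50216158 -1.0388098 ]
```

View pics/w4.png

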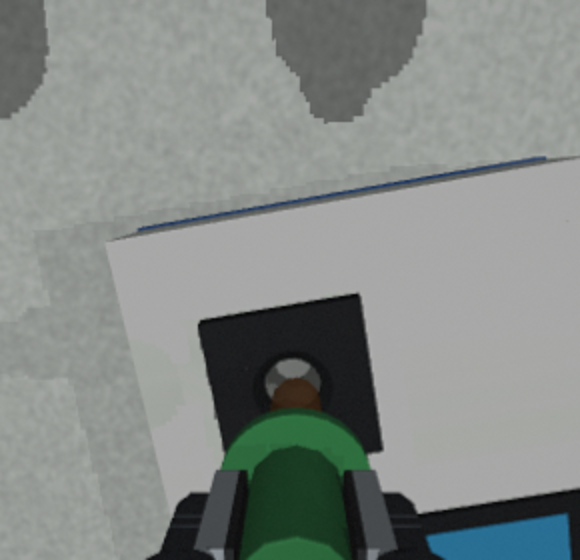

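The foot at (297,385) is just above the hole at (292,385), about 1 mm towards +x. I'll correct that and descend gently.

{"fn": "servo_tool", "kwargs": {
  "series": [
    [-0.008,0,0,0,0,0,1],
    [-0.008,0,-0.04,0,0,0,1],
    [-0.008,0,-0.09,0,0,0,1],
    [-0.008,0,-0.14,0,0,0,1],
    [-0.008,0,-0.19,0,0,0,1],
    [-0.008,0,-0.24,0,0,0,1],
    [-0.008,0,-0.29,0,0,0,1],
    [-0.008,0,-0.29,0,0,0,1],
    [-0.008,0,-0.29,0,0,0,1],
    [-0.008,0,-0.29,0,0,0,1]
  ]
}}

```text
time: 10.45
tool_pos: [0.5706, 0.2829, 0.1447]
tcp_rot: [2.291, 2.15, 0.001]
wrist_force: [-0.1, 0.2, 0.1]
width: 0.242
grip_force: 59.4
```

{"fn": "servo_tool", "kwargs": {
  "series": [
    [0,0,-0.02,0,0,0,1],
    [0,0,-0.04,0,0,0,1],
    [0,0,-0.06,0,0,0,1],
    [0,0,-0.08,0,0,0,1],
    [0,0,-0.1,0,0,0,1],
    [0,0,-0.12,0,0,0,1],
    [0,0,-0.14,0,0,0,1],
    [0,0,-0.16,0,0,0,1],
    [0,0,-0.18,0,0,0,1],
    [0,0,-0.2,0,0,0,1],
    [0,0,-0.21,0,0,0,1],
    [0,0,-0.21,0,0,0,1],
    [0,0,-0.21,0,0,0,1]
  ]
}}

```text
time: 11.75
tool_pos: [0.5708, 0.2829, 0.1132]
tcp_rot: [2.291, 2.15, 0.001]
wrist_force: [-0.8, -0.4, 6.0]
width: 0.241
grip_force: 60.0
```

{"fn": "servo_tool", "kwargs": {
  "series": [
    [0,0,-0.005,0,0,0,1],
    [0,0,-0.01,0,0,0,1],
    [0,0,-0.015,0,0,0,1],
    [0,0,-0.02,0,0,0,1],
    [0,0,-0.02,0,0,0,1],
    [0,0,-0.02,0,0,0,1]
  ]
}}

```text
time: 12.35
tool_pos: [0.5709, 0.2829, 0.1104]
tcp_rot: [2.291, 2.15, 0.002]
wrist_force: [-1.1, -0.2, 6.6]
width: 0.244
grip_force: 60.1
```

{"fn": "servo_tool", "kwargs": {
  "series": [
    [0,0,-0.003,0,0,0,1],
    [0,0,-0.007,0,0,0,1],
    [0,0,-0.007,0,0,0,1],
    [0,0,-0.007,0,0,0,1]
  ]
}}

```text
time: 12.75
tool_pos: [0.5709, 0.2829, 0.1094]
tcp_rot: [2.29, 2.15, 0.002]
wrist_force: [-1.4, -0.0, 6.8]
width: 0.241
grip_force: 60.2
```

{"fn": "servo_tool", "kwargs": {
  "series": [
    [0,0,-0.003,0,0,0,1],
    [0,0,-0.007,0,0,0,1],
    [0,0,-0.007,0,0,0,1],
    [0,0,-0.007,0,0,0,1]
  ]
}}

```text
time: 13.15
tool_pos: [0.5709, 0.283, 0.1093]
tcp_rot: [2.29, 2.15, 0.002]
wrist_force: [-1.5, -0.8, 10.3]
width: 0.241
grip_force: 60.6
```

{"fn": "servo_tool", "kwargs": {
  "series": [
    [0,0,-0.003,0,0,0,1],
    [0,0,-0.007,0,0,0,1],
    [0,0,-0.007,0,0,0,1],
    [0,0,-0.007,0,0,0,1],
    [0,0,-0.007,0,0,0,1]
  ]
}}

```text
time: 13.65
tool_pos: [0.5709, 0.283, 0.1093]
tcp_rot: [2.29, 2.15, 0.002]
wrist_force: [-4.0, -2.6, 15.5]
width: 0.24
grip_force: 61.1
```

Run:
```python
from h import *
im=bot.read_camera("wrist"); a=cv2.resize(im[20:300,140:430],None,fx=2,fy=2)
cv2.imwrite("pics/w5.png",a[...,::-1])
s=bot.read_state(); print(s["time"],s["tool_pos"],s["tcp_rot"],s["wrist_force"],s["torque"],np.abs(s["joint_vel"]).max(),s["grip_force"])
```

```text
13.7 [0.57094797 0.28300416 0.10927686] [2.29027155e+00 2.14971383e+00 2.18579366e-03] [-4.01531658 -1.54321224 14.99129251] [-0.34669984  0.78127395  0.01673519] 0.001512538569585497 61.109758615493774
```

View pics/w5.png

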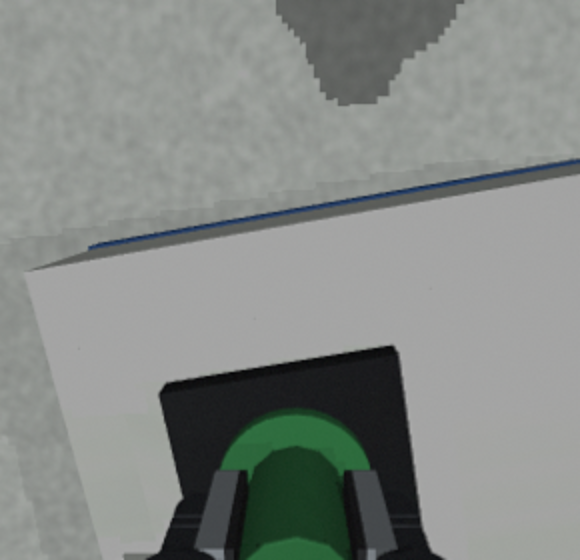

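The collar lies flat on the black rim, with its front edge at (295,412), at the predicted height. Force steps up against the hard stop to about 15 N, and the arm is at rest.

```bash
python3 -c "
from workcell import bot
print(bot.finish_job())"
```

```text
the job is handed in; nothing more can be done
None
```

I moved the green tube from the rack into the reader well and handed the job in at about 14 s, still holding the tube upright with its collar on the black rim at about 15 N; nothing else on the bench was knowingly touched.

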